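# Stack spacer, washer and bushing on the fixture bolt

## Robot

A 7-joint arm with a two-finger parallel gripper is mounted at the origin on a cart in front of the work surface, level with it; the furniture and walls round the work are solid. World frame = base frame: x ahead of the robot, y to its left, z up, the work surface at z = 0. Lengths are in m, angles in rad, forces in N, time in s.
With the tool pointing down it reaches from about 0.35 to 0.9 m from the base axis. Payload 7.2 kg.
Tool frame: the origin (TCP) lies midway between the tips of the shut fingers; the grasp point (between the pads) lies 19 mm behind it; x points along the fingers, z is the direction in which the jaws open and shut, and the axes are right-handed (so a half turn about x gives the same grasp; the last joint's range is limited). The gripper opens to 88 mm and grips with 3 to 60 N. Pads are 20 mm wide; open, the fingers measure 115 mm over their backs; the gripper's body (75 mm by 178 mm) begins 61 mm behind the grasp point.
Start: joints at [1.114, 0.411, -0.013, 1.596, 0.006, 1.134, -0.082], TCP at [0.237, -0.578, 0.223] pointing down, gripper open.
Joint ranges: [-2.95, 2.95], [-0.29, 1.99], [-1.47, 1.44], [0.14, 2.54], [-1.03, 4.17], [0.13, 1.85], [-2.86, 2.86]. Speed limits (rad/s): [2.39, 2.39, 3.01, 3.01, 3.14, 3.14, 3.14].

## Interface

Orientations are given as a unit quaternion [w, x, y, z].
In Python, from station import * gives the robot as it stands.
- The arm moves only by the tool servo_tool, never from a script. Its argument "motion" is one flat list of numbers, 7 for each row, row after row: the opening, from 0 (shut) to 1 (fully open), then the shift along the tool's x, y, z in units of 30 mm (1.0 is 30 mm), then the turn, a rotation vector about the tool's x, y, z in units of 6 degrees (1.0 is 6 degrees). A call has 1 to 8 rows; each row shifts and turns the commanded pose from where the row before left it, along the tool's axes as they then stand; what a row does not reach is not made up. A row lasts 1/10 s, in which the tool goes at most 50 mm and 8.59 degrees, less where a joint would pass 70% of its speed; a pose out of reach is approached as far as the arm can. A call is refused whole if a number of a shift passes 1 or a number of a turn 1, either way. A call with a gripper value outside its range is refused whole. The fingers move at their own pace and stop on an object; "grip_force" is the grip in N (left out, the last holds). Time passes only in rows, so rows that do not move let the fingers close. It gives the time, the measured TCP pose, the force and the opening at its end, in the units of the state.
- state(): the state, without advancing time (a new reading comes with each control period).
- read_camera(name): name is "scene" or "top"; returns a dict with "image" (384x512x3 uint8, red, green, blue), "mtx" (3x3 intrinsics, pixels), "D" ([k1, k2, p1, p2, k3] as OpenCV has them; the pictures are not rectified), "xyz" and "orientation" of the camera in the world. Camera axes: x right, y down, z forward; pixel columns grow to the right and rows downward; lengths in m; the calibration is good to about 2 mm. A picture is of the moment at which its call begins. There is no depth.
- finish_job(): hands the job in, once; it reports no verdict.
Trained networks look in a picture, given as the dict that the camera call returned (one of the last four; its "shot" number tells which), for a name from the list of things; names that differ only in an ending like _2 or _b are one class to them, and where a whole thing is asked for, a point or a joint stands for the part that bears it (a point fixed in the world has none). Each returns a list of dicts, best first, with "conf" (0 to 1); they miss things now and then, are a little off and sometimes report something else, mostly with a low value. They report only what shows in the picture. A call takes as long as a camera call. They do not tell look-alikes from the thing itself.
- search_frame(picture, thing): "point" ([x, y, z] in m, in world coordinates, good to about 4 mm: the middle of the surface that is visible of it).
- silhouettes(picture, thing): "region" (384x512 bool, what is visible of it).
- place_of(picture, thing): "point" ([x, y, z] in m, in world coordinates, good to about 4 mm: a listed point, or the origin of a listed thing).
The state is a dict: "time": time; "joint_pos": joint angles; "dq": joint speeds; "effort": joint torques, N m; "tcp_pos": TCP position; "tcp_rot": TCP orientation; "wrist_force": force on the tool from outside, world axes, zero at the start; "wrist_torque": the same for the moment, N m; "finger_gap": finger opening in m.
Only numpy, scipy, OpenCV 4.12 (cv2) and the standard library are available. Lean on these libraries where they do the work, as an engineer would, in place of code of your own. Each camera call takes 0.05 s, during which the arm holds its last target. There are 200 camera calls.

## Task

Build up the clamping bolt that stands in the slotted fixture plate: thread on the spacer, then the flat washer, then the bushing with its flange down, and press the bushing past the bolt's sprung balls until all three sit fully home on one another. The bolt is only somewhere along its slot, so feel for it gently and never ram the fixture (it stands about 40 N), let go of each part before you fetch the next, and leave the loose fittings beside the parts where they are.

Things in the scene. Friction and masses are not known exactly. Their poses are not given: they have to be found in the camera images.
- fixture: Dark steel slotted plate fixed to the bench, 80 (x) x 110 (y) x 20 mm high; origin at the centre of its underside, z up. An 18 mm slot runs along its y axis through x = 0; an upright bolt stands in it. With the stack home, heights over this origin are 26 to 56 mm (spacer), 56 to 62 (washer), 62 to 84 (bushing). Nothing may press on plate or bolt with more than 40 N.
- slot_middle (a point): Middle of the slot (x = y = 0 of the plate), 26 mm over the plate's underside: the height of the seat, the top of the bolt's 32 mm wide foot flange. y runs along the slot. The bolt stands at x = 0 but anywhere from y = -20 to +20 mm (not measured); it slides along the slot only stiffly, at about 20 N. Shank diameter 16 mm.
- bolt_top_level (a point): Point over the slot's middle (not over the bolt) at the height of the bolt's flat top, 92 mm over the plate's underside; the top has a 1.5 mm chamfer. 18 mm below it two sprung balls stand 1.4 mm out of the shank, on its +y and -y sides: spacer and washer pass them freely, the bushing must be pushed over them with about 5 to 12 N, and friction then holds it.
- spacer_mid (a point): Centre of the spacer: a plain thick steel tube standing upright, outer diameter 40, bore 19, height 30 mm; z along its bore. The point lies half-way up, on the axis. About 0.12 kg.
- washer_mid (a point): Centre of the flat washer: a steel disc lying flat, outer diameter 50, bore 19, thickness 6 mm; z along its bore. The point lies half-way up, on the axis. About 0.06 kg.
- bushing_mid (a point): Centre of the bushing: a steel sleeve with a flange at its foot, standing flange down; sleeve diameter 36, flange diameter 46 and 5 mm high, bore 17.6, total height 22 mm; z along its bore, upward. The point lies half-way up (11 mm), on the axis. About 0.12 kg.
- nipple_near: Bystander: loose grey hex pipe nipple, 27 x 31 x 37 mm high; origin at the centre of its underside. Leave it.
- nipple_far: Bystander: another such hex pipe nipple. Leave it.
- plug: Bystander: loose brass plug with a square head, 25 x 25 x 23 mm; origin at the centre of its underside. Leave it.
There are look-alikes about, which are no part of the job. What is shaped like the part that bears spacer_mid but pink or yellow is not meant. Leave any green look-alike of the part that bears bushing_mid alone.

How it is judged:
By the outcome, as a careful person would: the job done as asked, in the order asked, and still so for the second after the job is handed in, with the robot touching nothing.
It also fails if it takes over 72 s, if anything falls off the work surface, if the arm or the gripper's body presses on something with over 40 N, if the wrist force passes 120 N, or if a joint passes its speed limit or range.

## Working session

There is one attempt and no reset: what is moved stays moved. The work goes in short steps, Python scripts to look and compute and a tool call to move; the robot and the scene stay as the last step left them, time stands still between calls to the robot, and variables do not carry over. Pictures are saved under pics/ and viewed, about 8 in all and at most 12, crops included, and the job is handed in when it is done.

Besides the shell and the picture viewer there is one more tool, called after "Call:" in YAML: its name, and indented under it one key for each argument. servo_tool: Moves the arm, as the interface text tells. Its arguments: {"type":"object","properties":{"motion":{"type":"array","items":{"type":"number"}},"grip_force":{"type":"number"}},"required":["motion"]}

```bash
mkdir -p pics; cat > h.py <<'E'
from station import *
import numpy as np, cv2
from scipy.spatial.transform import Rotation as R
def save(p,n): cv2.imwrite('pics/'+n,cv2.cvtColor(p['image'],cv2.COLOR_RGB2BGR))
def rot(q): return R.from_quat([q[1],q[2],q[3],q[0]]).as_matrix()
def proj(p,pts):
    M=rot(p['orientation']); t=-M.T@np.array(p['xyz'])
    return cv2.projectPoints(np.array(pts,float).reshape(-1,1,3),cv2.Rodrigues(M.T)[0],t,np.array(p['mtx']),np.array(p['D']))[0].reshape(-1,2)
def onplane(p,uv,z):
    u=cv2.undistortPoints(np.array(uv,float).reshape(-1,1,2),np.array(p['mtx']),np.array(p['D'])).reshape(-1,2)
    d=np.c_[u,np.ones(len(u))]@rot(p['orientation']).T; c=np.array(p['xyz'])
    return c+d*((z-c[2])/d[:,2])[:,None]
E
python3 - <<'E'
from h import *
s=state(); print(s)
for n in ['top','scene']:
    p=read_camera(n); save(p,n+'0.png'); print(n,p['xyz'],p['orientation'])
    for t in ['fixture','slot_middle','bolt_top_level','spacer_mid','washer_mid','bushing_mid','nipple_near','plug']:
        print(t,[(np.round(d['point'],3).tolist(),round(d['conf'],2),proj(p,[d['point']])[0].astype(int).tolist()) for d in place_of(p,t)[:4]])
E
```

```text
{'time': 0.0, 'joint_pos': array([ 1.1137882 ,  0.41188498, -0.01272083,  1.59699035,  0.00558666,
        1.1343191 , -0.0821956 ]), 'dq': array([-0.00141284, -0.00151187,  0.00018314, -0.00065787, -0.00112519,
       -0.00092536, -0.00063653]), 'effort': array([-7.10607001e-04, -5.87949765e+01,  6.41262811e-01, -2.91074502e+01,
       -5.37677191e-02,  1.83455099e-02,  1.35544215e-04]), 'tcp_pos': array([ 0.23671495, -0.57791224,  0.22184031]), 'tcp_rot': array([ 0.58670057,  0.39426127,  0.58765618, -0.39370129]), 'wrist_force': array([ 1.07005361, -0.6514083 , -0.19107534]), 'wrist_torque': array([-0.00247819,  0.0154962 , -0.01836384]), 'finger_gap': 0.08820011684685168}
top [ 0.40712294 -0.16358449  1.02726997] [ 0.04362413 -0.69653466  0.71493764 -0.04243321]
fixture [([0.522, 0.053, 0.001], 0.63, [155, 194])]
slot_middle [([0.526, 0.05, 0.028], 0.79, [154, 190])]
bolt_top_level [([0.524, 0.047, 0.094], 0.9, [149, 188]), ([0.436, -0.227, 0.004], 0.38, [280, 228]), ([0.526, 0.048, 0.027], 0.24, [155, 190])]
spacer_mid [([0.647, -0.118, 0.014], 0.79, [229, 136]), ([0.558, -0.137
[... 686 characters left out ...]
82, [165, 236]), ([0.635, -0.299, -0.001], 0.3, [280, 163])]
bolt_top_level [([0.524, 0.048, 0.093], 0.96, [160, 217])]
spacer_mid [([0.646, -0.117, 0.018], 0.67, [215, 176]), ([0.619, -0.201, 0.018], 0.53, [250, 174]), ([0.556, -0.134, 0.016], 0.51, [235, 200])]
washer_mid [([0.434, -0.227, 0.002], 0.61, [292, 228]), ([0.416, -0.322, -0.002], 0.16, [331, 221])]
bushing_mid [([0.616, -0.384, 0.009], 0.75, [311, 156]), ([0.528, -0.202, 0.013], 0.55, [266, 200]), ([0.529, -0.345, 0.01], 0.53, [315, 183]), ([0.417, -0.322, -0.0], 0.52, [331, 220])]
nipple_near [([0.419, -0.324, -0.0], 0.72, [331, 220])]
plug [([0.619, -0.204, 0.017], 0.67, [251, 173]), ([0.518, -0.274, 0.003], 0.5, [293, 196])]
```

```bash
python3 -c "
import cv2,numpy as np
cv2.imwrite('pics/both.png',np.vstack([cv2.imread('pics/top0.png')])) "
```

```text
(no output)
```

View pics/top0.png

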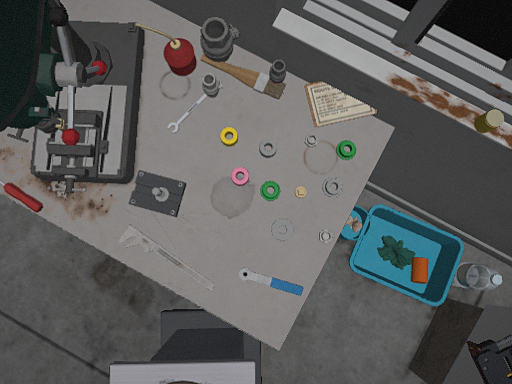

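View pics/scene0.png

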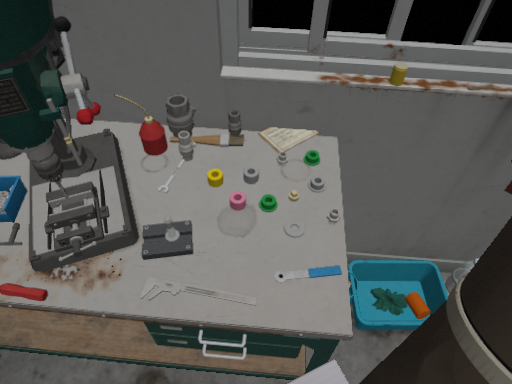

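The top view shows the plate at (157,193) with the bolt near (162,193), the grey spacer at (268,148), the washer at (282,230) and the grey bushing at (332,187). The plug and hex nipples lie around them. The green, pink and yellow parts are look-alikes. Next I'll take close crops.

```bash
python3 - <<'E'
from h import *
T=read_camera('top');S=read_camera('scene')
for p in (T,S):
    r=silhouettes(p,'fixture')
    for d in r[:1]:
        m=d['region'].astype(np.uint8); c=max(cv2.findContours(m,0,2)[0],key=cv2.contourArea).reshape(-1,2)
        w=onplane(p,c,0.02)[:,:2]*1000; print('fix',d['conf'],cv2.minAreaRect(w.astype(np.float32)))
    for t,z in (('spacer_mid',.03),('washer_mid',.006),('bushing_mid',.022)):
        for d in silhouettes(p,t)[:4]:
            c=max(cv2.findContours(d['region'].astype(np.uint8),0,2)[0],key=cv2.contourArea).reshape(-1,2)
            w=onplane(p,c,z)[:,:2]*1000;print(t,round(d['conf'],2),np.round(cv2.minEnclosingCircle(w.astype(np.float32))[0]),np.round(cv2.minEnclosingCircle(w.astype(np.float32))[1]),c.mean(0))
def crop(p,x,y,w,h): return cv2.resize(p['image'][y:y+h,x:x+w],(400,300),interpolation=cv2.INTER_CUBIC)
im=np.vstack([np.hstack([crop(T,120,162,80,60),crop(S,127,197,80,60)]),np.hstack([crop(T,240,125,120,125)[:, :],crop(S,230,145,120,100)])])
cv2.imwrite('pics/crop.png',im[:,:,::-1])
E
```

```text
fix 0.74 ((523.7236328125, 45.53575134277344), (113.11766052246094, 80.38654327392578), 74.29924774169922)
spacer_mid 0.7 [ 645. -117.] 23.0 [229.23076923 139.07692308]
spacer_mid 0.6 [ 617. -203.] 22.0 [268.15625 147.21875]
spacer_mid 0.48 [ 555. -139.] 21.0 [238.14285714 176.71428571]
washer_mid 0.58 [ 436. -231.] 25.0 [282.03125 228.78125]
bushing_mid 0.8 [ 611. -380.] 23.0 [343.96875 149.78125]
bushing_mid 0.75 [ 527. -344.] 22.0 [331.34615385 184.88461538]
bushing_mid 0.56 [ 522. -205.] 22.0 [269.42424242 190.42424242]
fix 0.82 ((525.4749755859375, 47.69713592529297), (110.4870834350586, 113.50540161132812), 73.5050277709961)
spacer_mid 0.82 [ 546. -133.] 27.0 [236.25  200.625]
spacer_mid 0.81 [ 608. -196.] 30.0 [249.39130435 174.69565217]
spacer_mid 0.8 [ 637. -112.] 31.0 [214.5 177. ]
washer_mid 0.54 [ 435. -229.] 26.0 [292.3125 228.9375]
washer_mid 0.37 [525.  49.] 69.0 [163.5        238.11111111]
bushing_mid 0.82 [ 515. -200.] 26.0 [268.         201.86666667]
bushing_mid 0.72 [ 520. -339.] 31.0 [316.96774194 183.4516129 ]
bushing_mid 0.47 [ 602. -375.] 30.0 [310.72222222 158.05555556]
```

View pics/crop.png

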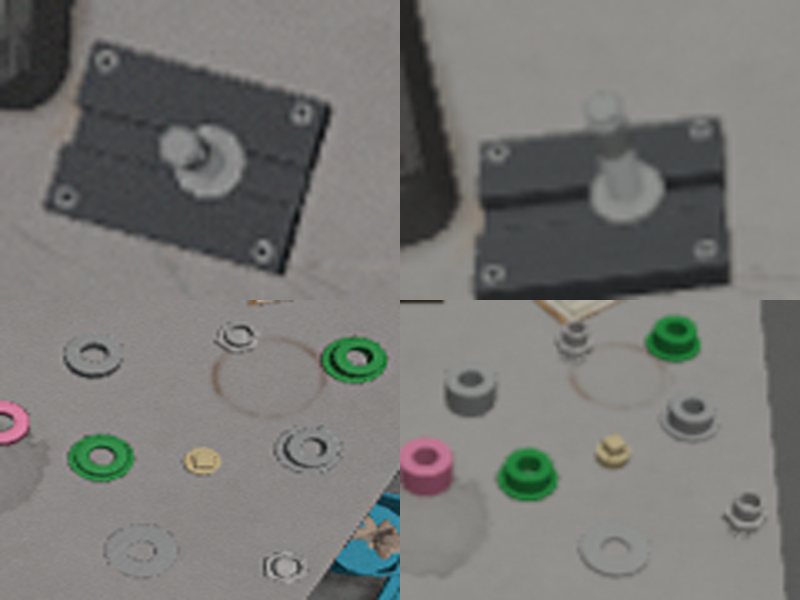

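The crops show the bolt's top at about (178,145) in the top crop and (604,107) in the scene crop. Its flange and the four plate screws are also clear.

```bash
python3 - <<'E'
from h import *
T=read_camera('top');S=read_camera('scene')
t=lambda a:np.array(a)/5+[120,162]-.4
s=lambda a:(np.array(a)-[400,0])/5+[127,197]-.4
for n,p,f,sc,bt,fl in (('T',T,t,[(106,60),(302,113),(65,197),(263,250)],(180,145),(209,160)),('S',S,s,[(497,152),(700,130),(493,273),(706,248)],(604,106),(627,190))):
    w=onplane(p,f(sc),.02)[:,:2]; c=w.mean(0); d=(w[0]-w[1]+w[2]-w[3]); d/=np.linalg.norm(d); e=(w[0]+w[1]-w[2]-w[3]);e/=np.linalg.norm(e)
    b=onplane(p,[f(bt)],.092)[0,:2]; g=onplane(p,[f(fl)],.026)[0,:2]
    print(n,'screws',w.round(4).tolist(),'c',c.round(4),'slot ang',np.degrees(np.arctan2(d[1],d[0])),np.degrees(np.arctan2(e[1],e[0])),'bolt',b.round(4),'along',(b-c)@d,'off',(b-c)@[-d[1],d[0]],'flange',g.round(4),(g-c)@d,(g-c)@[-d[1],d[0]])
q=state(); print(rot(q['tcp_rot']).round(3))
E
```

```text
T screws [[0.5669, 0.0825], [0.5406, -0.0056], [0.5056, 0.1006], [0.4797, 0.0122]] c [0.5232 0.0474] slot ang 73.50195673049141 -16.380002186837757 bolt [0.519  0.0339] along -0.014130404130750276 off 0.00019723620236431925 flange [0.5198 0.035 ] -0.012892524321600877 -0.0003263631858117606
S screws [[0.5667, 0.0842], [0.5403, -0.0041], [0.5054, 0.1019], [0.4793, 0.0134]] c [0.5229 0.0488] slot ang 73.4533301394447 -16.097000175547493 bolt [0.5173 0.0363] along -0.013635809234037498 off 0.0017820287335465618 flange [0.5185 0.0364] -0.013139186821808263 0.0007089778326770111
[[ 0.     0.925  0.379]
 [-0.     0.379 -0.925]
 [-1.     0.     0.   ]]
```

Call:
servo_tool:
  motion: [0.75, 0, 1, -0.41, 0, 0, 0, 0.75, 0, 1, -0.41, 0, 0, 0, 0.75, 0, 1, -0.41, 0, 0, 0, 0.75, 0, 1, -0.41, 0, 0, 0, 0.75, 0, 1, -0.41, 0, 0, 0, 0.75, 0, 1, -0.41, 0, 0, 0, 0.75, 0, 1, -0.41, 0, 0, 0, 0.75, 0, 1, -0.41, 0, 0, 0]
  grip_force: 10

```text
time: 2.3
tcp_pos: [0.4226, -0.3953, 0.2228]
tcp_rot: [0.587, 0.394, 0.587, -0.394]
wrist_force: [-0.4, -0.5, -0.2]
finger_gap: 0.0656
```

Call:
servo_tool:
  motion: [0.75, 0, 1, -0.41, 0, 0, 0, 0.75, 0, 1, -0.41, 0, 0, 0, 0.75, 0, 1, -0.41, 0, 0, 0, 0.75, 0, 1, -0.41, 0, 0, 0, 0.75, 0, 1, -0.41, 0, 0, 0, 0.75, 0, 1, -0.41, 0, 0, 0, 0.75, 0, 1, -0.41, 0, 0, 0, 0.75, 0, 1, -0.41, 0, 0, 0]

```text
time: 3.1
tcp_pos: [0.6073, -0.2133, 0.2227]
tcp_rot: [0.587, 0.394, 0.587, -0.394]
wrist_force: [0.1, -0.2, 0.1]
finger_gap: 0.0659
```

Call:
servo_tool:
  motion: [0.75, 0.5, 0, 0, 1, 0, 0, 0.75, 0.5, 0, 0, 1, 0, 0, 0.75, 0.5, 0, 0, 1, 0, 0, 0.75, 0.5, 0, 0, 1, 0, 0, 0.75, 0.5, 0, 0, 1, 0, 0, 0.75, 0.5, 0, 0, 1, 0, 0, 0.75, 0.5, 0, 0, 0.5, 0, 0, 0.75, 0, 0, 0, 0, 0, 0]

```text
time: 3.9
tcp_pos: [0.6052, -0.2138, 0.1155]
tcp_rot: [-0.421, -0.567, -0.423, 0.568]
wrist_force: [-1.0, -0.2, 1.0]
finger_gap: 0.066
```

```bash
cat >> h.py <<'E'
def go(x,y,z,yaw=None):
    s=state(); M=rot(s['tcp_rot']); d=M.T@(np.array([x,y,z])-s['tcp_pos'])/.03
    cy=np.degrees(np.arctan2(M[1,2],M[0,2]))
    print('t',round(s['time'],2),'tcp',s['tcp_pos'].round(4),'tilt',M[2].round(3),'yaw',round(cy,2),'gap',round(s['finger_gap'],4),'F',s['wrist_force'].round(1))
    print('units tool xyz',d.round(3),'turn', None if yaw is None else round((cy-yaw)/6,3))
E
python3 -c "
from h import *
go(.6195,-.201,.004,-106.5)"
```

```text
t 3.9 tcp [ 0.6052 -0.2138  0.1155] tilt [-1.    -0.004  0.   ] yaw -106.75 gap 0.066 F [-1.  -0.2  1. ]
units tool xyz [ 3.716  0.349 -0.546] turn -0.041
```

Call:
servo_tool:
  motion: [0.75, 0.5, 0.175, -0.275, 0, 0, 0, 0.75, 0.5, 0.175, -0.275, 0, 0, 0, 0.75, 0.9, 0, 0, 0, 0, 0, 0.75, 0.9, 0, 0, 0, 0, 0, 0.75, 0.6, 0, 0, 0, 0, 0, 0.75, 0.3, 0, 0, 0, 0, 0, 0.35, 0, 0, 0, 0, 0, 0, 0.35, 0, 0, 0, 0, 0, 0]

```text
time: 4.7
tcp_pos: [0.622, -0.2013, 0.0071]
tcp_rot: [0.422, 0.568, 0.422, -0.567]
wrist_force: [0.7, -0.3, -1.3]
finger_gap: 0.0528
```

Call:
servo_tool:
  motion: [0.35, 0, 0, 0, 0, 0, 0, 0.35, 0, 0, 0, 0, 0, 0, 0.35, 0, 0, 0, 0, 0, 0]

```text
time: 5.0
tcp_pos: [0.6221, -0.2018, 0.0078]
tcp_rot: [0.423, 0.568, 0.421, -0.567]
wrist_force: [-0.2, 0.0, 3.9]
finger_gap: 0.0399
```

Call:
servo_tool:
  motion: [0.65, 0, 0, 0, 0, 0, 0, 0.65, 0, 0, 0, 0, 0, 0, 0.65, 0, 0, 0, -1, 0, 0, 0.65, 0, 0, 0, -1, 0, 0, 0.65, 0, 0, 0, -1, 0, 0, 0.65, 0, 0, 0, -1, 0, 0, 0.65, 0, 0, 0, -1, 0, 0, 0.65, 0, 0, 0, -1, 0, 0]

```text
time: 5.8
tcp_pos: [0.6211, -0.2015, 0.0065]
tcp_rot: [0.577, 0.408, 0.578, -0.408]
wrist_force: [0.4, 0.2, -0.5]
finger_gap: 0.057
```

Call:
servo_tool:
  motion: [0.65, 0, 0, 0, -1, 0, 0, 0.65, 0, 0, 0, -1, 0, 0, 0.65, 0, 0, 0, -1, 0, 0, 0.65, 0, 0, 0, -1, 0, 0, 0.65, 0, 0, 0, -1, 0, 0, 0.65, 0, 0, 0, -1, 0, 0, 0.65, 0, 0, 0, -1, 0, 0, 0.65, 0, 0, 0, -1, 0, 0]

```text
time: 6.6
tcp_pos: [0.6211, -0.2016, 0.0065]
tcp_rot: [0.693, 0.138, 0.694, -0.138]
wrist_force: [0.1, 0.7, -0.3]
finger_gap: 0.0569
```

Call:
servo_tool:
  motion: [0.65, 0, 0, 0, -1, 0, 0, 0.65, 0, 0, 0, 0, 0, 0, 0.35, 0, 0, 0, 0, 0, 0, 0.35, 0, 0, 0, 0, 0, 0, 0.35, 0, 0, 0, 0, 0, 0, 0.35, 0, 0, 0, 0, 0, 0]
  grip_force: 20

```text
time: 7.2
tcp_pos: [0.6212, -0.2015, 0.0066]
tcp_rot: [0.7, 0.103, 0.7, -0.103]
wrist_force: [-0.3, -0.0, 0.1]
finger_gap: 0.0398
```

```bash
python3 -c "
from h import *
go(.5187,.0354,.150,-16.5)"
```

```text
t 7.2 tcp [ 0.6212 -0.2015  0.0066] tilt [-1. -0. -0.] yaw -16.76 gap 0.0398 F [-0.3 -0.   0.1]
units tool xyz [-4.78   6.574 -5.55 ] turn -0.044
```

Call:
servo_tool:
  motion: [0.35, -0.5, 0, 0, 0, 0, 0, 0.35, -1, 0, 0, 0, 0, 0, 0.35, -1, 0.4, -0.4, -0.044, 0, 0, 0.35, -1, 0.8, -0.7, 0, 0, 0, 0.35, -0.5, 0.9, -0.75, 0, 0, 0, 0.35, 0, 0.9, -0.75, 0, 0, 0, 0.35, 0, 0.9, -0.75, 0, 0, 0, 0.35, 0, 0.9, -0.75, 0, 0, 0]

```text
time: 8.0
tcp_pos: [0.5438, -0.0273, 0.1281]
tcp_rot: [0.7, 0.101, 0.699, -0.101]
wrist_force: [1.0, 1.0, -0.7]
finger_gap: 0.0399
```

Call:
servo_tool:
  motion: [0.35, 0, 0.9, -0.7, 0, 0, 0, 0.35, 0, 0.6, -0.5, 0, 0, 0, 0.35, 0, 0.27, -0.25, 0, 0, 0, 0.35, 0, 0, 0, 0, 0, 0, 0.35, 0, 0, 0, 0, 0, 0]

```text
time: 8.5
tcp_pos: [0.5182, 0.0335, 0.127]
tcp_rot: [0.7, 0.101, 0.699, -0.102]
wrist_force: [-0.3, -0.4, -0.8]
finger_gap: 0.0399
```

```bash
python3 -c "
from h import *
go(.5187,.0354,.100,-16.5)
p=read_camera('scene');q=read_camera('top')
f=lambda p,x,y:cv2.resize(p['image'][y:y+75,x:x+100],(400,300),interpolation=cv2.INTER_CUBIC)
cv2.imwrite('pics/a.png',np.hstack([f(q,110,150),f(p,115,170)])[:,:,::-1])"
```

```text
t 8.5 tcp [0.5182 0.0335 0.127 ] tilt [-1.    -0.001  0.001] yaw -16.51 gap 0.0399 F [-0.3 -0.4 -0.8]
units tool xyz [ 0.901  0.065 -0.001] turn -0.002
```

View pics/a.png

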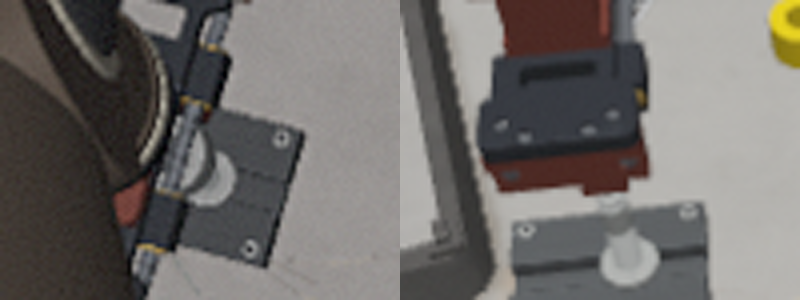

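The spacer is held over the bolt and hides most of it from both cameras, so I'll feel my way down.

Call:
servo_tool:
  motion: [0.35, 0.4, 0.065, 0, 0, 0, 0, 0.35, 0.4, 0, 0, 0, 0, 0, 0.35, 0.07, 0, 0, 0, 0, 0, 0.35, 0.07, 0, 0, 0, 0, 0, 0.35, 0.05, 0, 0, 0, 0, 0, 0.35, 0, 0, 0, 0, 0, 0]

```text
time: 9.2
tcp_pos: [0.5181, 0.0367, 0.0969]
tcp_rot: [0.7, 0.101, 0.7, -0.101]
wrist_force: [-1.3, 0.6, -1.0]
finger_gap: 0.0399
```

Call:
servo_tool:
  motion: [0.35, 0.05, 0, 0, 0, 0, 0, 0.35, 0.05, 0, 0, 0, 0, 0, 0.35, 0, 0, 0, 0, 0, 0]

```text
time: 9.5
tcp_pos: [0.5182, 0.0366, 0.0939]
tcp_rot: [0.7, 0.101, 0.7, -0.101]
wrist_force: [0.6, -0.8, -0.6]
finger_gap: 0.0398
```

Call:
servo_tool:
  motion: [0.35, 0.15, 0, 0, 0, 0, 0, 0.35, 0.2, 0, 0, 0, 0, 0, 0.35, 0.2, 0, 0, 0, 0, 0, 0.35, 0.2, 0, 0, 0, 0, 0, 0.35, 0, 0, 0, 0, 0, 0]

```text
time: 10.0
tcp_pos: [0.5181, 0.0372, 0.0705]
tcp_rot: [0.7, 0.101, 0.7, -0.101]
wrist_force: [2.1, 2.0, -2.7]
finger_gap: 0.0398
```

Call:
servo_tool:
  motion: [0.35, 0.2, 0, 0, 0, 0, 0, 0.35, 0.2, 0, 0, 0, 0, 0, 0.35, 0.2, 0, 0, 0, 0, 0, 0.35, 0.2, 0, 0, 0, 0, 0, 0.35, 0.2, 0, 0, 0, 0, 0, 0.35, 0.1, 0, 0, 0, 0, 0, 0.35, 0, 0, 0, 0, 0, 0]

```text
time: 10.7
tcp_pos: [0.5181, 0.0366, 0.0379]
tcp_rot: [0.7, 0.101, 0.7, -0.101]
wrist_force: [4.4, 2.0, -4.4]
finger_gap: 0.0394
```

Call:
servo_tool:
  motion: [0.35, 0, 0.03, 0.03, 0, 0, 0, 0.35, 0.06, 0, 0, 0, 0, 0, 0.35, 0.06, 0, 0, 0, 0, 0, 0.35, 0.05, 0, 0, 0, 0, 0, 0.35, 0, 0, 0, 0, 0, 0]

```text
time: 11.2
tcp_pos: [0.5188, 0.0369, 0.0331]
tcp_rot: [0.7, 0.101, 0.7, -0.101]
wrist_force: [0.1, -0.2, -1.8]
finger_gap: 0.0397
```

Call:
servo_tool:
  motion: [0.75, 0, 0, 0, 0, 0, 0, 0.75, 0, 0, 0, 0, 0, 0, 0.75, 0, 0, 0, 0, 0, 0, 0.75, -0.3, 0, 0, 0, 0, 0, 0.75, -0.7, 0, 0, 0, 0, 0, 0.75, -0.9, 0, 0, 0, 0, 0, 0.85, -0.6, 0, 0, 0, 0, 0]

```text
time: 11.9
tcp_pos: [0.5197, 0.0375, 0.1105]
tcp_rot: [0.7, 0.101, 0.699, -0.101]
wrist_force: [0.6, 0.3, -0.3]
finger_gap: 0.0708
```

```bash
python3 -c "
from h import *
go(.4355,-.2285,.0025,-106.5)"
```

```text
t 11.9 tcp [0.5197 0.0375 0.1105] tilt [-1.     0.001  0.001] yaw -16.44 gap 0.0708 F [ 0.6  0.3 -0.3]
units tool xyz [ 3.595 -9.302 -0.188] turn 15.01
```

Call:
servo_tool:
  motion: [0.85, 0, -0.5, -0.02, 0, 0, 0, 0.85, 0, -1, -0.02, 0, 0, 0, 0.85, 0, -1, -0.02, 0, 0, 0, 0.85, 0, -1, -0.02, 0, 0, 0, 0.85, 0, -1, -0.02, 0, 0, 0, 0.85, 0, -1, -0.02, 0, 0, 0, 0.85, 0, -1, -0.02, 0, 0, 0, 0.85, 0, -1, -0.02, 0, 0, 0]

```text
time: 12.7
tcp_pos: [0.4491, -0.1791, 0.1078]
tcp_rot: [0.699, 0.101, 0.7, -0.102]
wrist_force: [1.5, -0.2, 0.3]
finger_gap: 0.0749
```

Call:
servo_tool:
  motion: [0.85, 0, -1, -0.02, 0, 0, 0, 0.85, 0, -0.8, 0, 0, 0, 0, 0.85, 0.2, 0, 0, 1, 0, 0, 0.85, 0.2, 0, 0, 1, 0, 0, 0.85, 0.2, 0, 0, 1, 0, 0, 0.85, 0.2, 0, 0, 1, 0, 0, 0.85, 0.2, 0, 0, 1, 0, 0, 0.85, 0.2, 0, 0, 1, 0, 0]

```text
time: 13.5
tcp_pos: [0.4336, -0.2295, 0.0715]
tcp_rot: [0.633, 0.314, 0.634, -0.314]
wrist_force: [0.6, 0.2, -0.7]
finger_gap: 0.0745
```

Call:
servo_tool:
  motion: [0.85, 0.2, 0, 0, 1, 0, 0, 0.85, 0.2, 0, 0, 1, 0, 0, 0.85, 0.2, 0, 0, 1, 0, 0, 0.85, 0.2, 0, 0, 1, 0, 0, 0.85, 0.2, 0, 0, 1, 0, 0, 0.85, 0.2, 0, 0, 1, 0, 0, 0.85, 0.2, 0, 0, 1, 0, 0, 0.85, 0.2, 0, 0, 1, 0, 0]

```text
time: 14.3
tcp_pos: [0.4336, -0.2295, 0.0236]
tcp_rot: [-0.451, -0.544, -0.451, 0.545]
wrist_force: [-0.0, -0.1, 1.1]
finger_gap: 0.0745
```

Call:
servo_tool:
  motion: [0.85, 0.1, 0, 0, 1, 0, 0, 0.85, 0, 0, 0, 0, 0, 0]

```text
time: 14.5
tcp_pos: [0.4335, -0.2292, 0.0205]
tcp_rot: [-0.422, -0.566, -0.423, 0.567]
wrist_force: [-0.0, 0.7, 0.5]
finger_gap: 0.0747
```

```bash
python3 -c "
from h import *
go(.4355,-.2285,.003,-106.5)"
```

```text
t 14.5 tcp [ 0.4335 -0.2292  0.0205] tilt [-1.    -0.002  0.   ] yaw -106.58 gap 0.0747 F [-0.   0.7  0.5]
units tool xyz [ 0.583  0.06  -0.042] turn -0.013
```

Call:
servo_tool:
  motion: [0.85, 0.4, 0.06, -0.04, 0, 0, 0, 0.85, 0.18, 0, 0, 0, 0, 0, 0.5, 0, 0, 0, 0, 0, 0, 0.5, 0, 0, 0, 0, 0, 0, 0.5, 0, 0, 0, 0, 0, 0, 0.5, 0, 0, 0, 0, 0, 0, 0.5, 0, 0, 0, 0, 0, 0]
  grip_force: 8

```text
time: 15.2
tcp_pos: [0.4371, -0.2283, 0.0042]
tcp_rot: [0.423, 0.566, 0.423, -0.566]
wrist_force: [1.2, -0.5, -0.3]
finger_gap: 0.049
```

Call:
servo_tool:
  motion: [0.8, 0, 0, 0, 0, 0, 0, 0.8, 0, 0, 0, 0, 0, 0, 0.8, 0, 0, 0, -1, 0, 0, 0.8, 0, 0, 0, -1, 0, 0, 0.8, 0, 0, 0, -1, 0, 0, 0.8, 0, 0, 0, -1, 0, 0, 0.8, 0, 0, 0, -1, 0, 0, 0.8, 0, 0, 0, -1, 0, 0]

```text
time: 16.0
tcp_pos: [0.4371, -0.2282, 0.004]
tcp_rot: [0.579, 0.407, 0.578, -0.407]
wrist_force: [-0.3, -0.6, -1.2]
finger_gap: 0.0703
```

Call:
servo_tool:
  motion: [0.8, 0, 0, 0, -1, 0, 0, 0.8, 0, 0, 0, -1, 0, 0, 0.8, 0, 0, 0, -1, 0, 0, 0.8, 0, 0, 0, -1, 0, 0, 0.8, 0, 0, 0, -1, 0, 0, 0.8, 0, 0, 0, -1, 0, 0, 0.8, 0, 0, 0, -1, 0, 0, 0.8, 0, 0, 0, -1, 0, 0]

```text
time: 16.8
tcp_pos: [0.437, -0.2283, 0.004]
tcp_rot: [0.694, 0.136, 0.694, -0.136]
wrist_force: [-0.0, -0.3, 0.6]
finger_gap: 0.0701
```

Call:
servo_tool:
  motion: [0.8, 0.03, 0, 0, -1, 0, 0, 0.8, 0, 0, 0, 0, 0, 0, 0.5, 0, 0, 0, 0, 0, 0, 0.5, 0, 0, 0, 0, 0, 0, 0.5, 0, 0, 0, 0, 0, 0, 0.5, 0, 0, 0, 0, 0, 0, 0.5, 0, 0, 0, 0, 0, 0]
  grip_force: 15

```text
time: 17.5
tcp_pos: [0.437, -0.2282, 0.0031]
tcp_rot: [0.7, 0.101, 0.7, -0.101]
wrist_force: [-1.0, -0.9, -0.1]
finger_gap: 0.0496
```

Call:
servo_tool:
  motion: [0.5, -0.5, 0, 0, 0, 0, 0, 0.5, -0.5, 0, 0, 0, 0, 0, 0.5, -1, 0, 0, 0, 0, 0, 0.5, -1, 0, 0, 0, 0, 0, 0.5, -1, 0, 0, 0, 0, 0, 0.5, 0, 0, 0, 0, 0, 0]

```text
time: 18.1
tcp_pos: [0.4392, -0.2289, 0.1265]
tcp_rot: [0.702, 0.1, 0.698, -0.102]
wrist_force: [0.2, 0.5, -1.1]
finger_gap: 0.049
```

```bash
python3 -c "
from h import *
go(.5193,.0370,.116,-16.5)
p=read_camera('scene');q=read_camera('top')
f=lambda p,x,y:cv2.resize(p['image'][y:y+75,x:x+100],(400,300),interpolation=cv2.INTER_CUBIC)
cv2.imwrite('pics/b.png',np.hstack([f(q,110,160),f(p,230,170)])[:,:,::-1])"
```

```text
t 18.1 tcp [ 0.4392 -0.2289  0.1265] tilt [-1.    -0.002  0.006] yaw -16.47 gap 0.049 F [ 0.2  0.5 -1.1]
units tool xyz [0.336 9.258 0.046] turn 0.004
```

View pics/b.png

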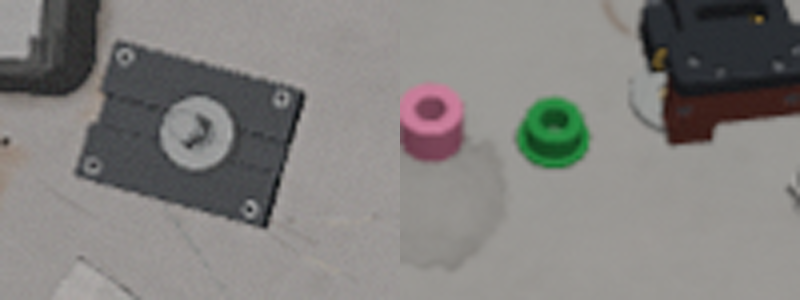

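The spacer sits centred and home on the bolt, and the washer is held flat in the fingers.

Call:
servo_tool:
  motion: [0.5, 0, 0.5, 0, 0, 0, 0, 0.5, 0, 1, 0, 0, 0, 0, 0.5, 0, 1, 0, 0, 0, 0, 0.5, 0, 1, 0, 0, 0, 0, 0.5, 0, 1, 0, 0, 0, 0, 0.5, 0, 1, 0, 0, 0, 0, 0.5, 0, 1, 0.02, 0, 0, 0, 0.5, 0, 1, 0.02, 0, 0, 0]

```text
time: 19.0
tcp_pos: [0.5012, -0.0117, 0.1214]
tcp_rot: [0.699, 0.101, 0.701, -0.101]
wrist_force: [-0.5, -0.0, -0.7]
finger_gap: 0.0492
```

Call:
servo_tool:
  motion: [0.5, 0, 1, 0, 0, 0, 0, 0.5, 0.2, 0.5, 0, 0, 0, 0, 0.5, 0.3, 0.26, 0, 0, 0, 0, 0.5, 0.3, 0, 0, 0, 0, 0, 0.5, 0, 0, 0, 0, 0, 0, 0.5, 0, 0, 0, 0, 0, 0]

```text
time: 19.6
tcp_pos: [0.5162, 0.0366, 0.0983]
tcp_rot: [0.699, 0.101, 0.7, -0.102]
wrist_force: [0.4, 0.5, -0.3]
finger_gap: 0.0489
```

```bash
python3 -c "
from h import *
go(.5193,.0370,.095,-16.5)"
```

```text
t 19.6 tcp [0.5162 0.0366 0.0983] tilt [-1.    -0.001 -0.001] yaw -16.54 gap 0.0489 F [ 0.4  0.5 -0.3]
units tool xyz [0.109 0.042 0.094] turn -0.007
```

Call:
servo_tool:
  motion: [0.5, 0, 0.04, 0.095, 0, 0, 0, 0.5, 0.07, 0, 0, 0, 0, 0, 0.5, 0.07, 0, 0, 0, 0, 0, 0.5, 0.07, 0, 0, 0, 0, 0, 0.5, 0, 0, 0, 0, 0, 0]

```text
time: 20.1
tcp_pos: [0.5197, 0.0381, 0.0925]
tcp_rot: [0.7, 0.101, 0.7, -0.101]
wrist_force: [0.2, 0.4, -1.4]
finger_gap: 0.0491
```

Call:
servo_tool:
  motion: [0.5, 0.06, 0, 0, 0, 0, 0, 0.5, 0.06, 0, 0, 0, 0, 0, 0.5, 0, 0, 0, 0, 0, 0]

```text
time: 20.4
tcp_pos: [0.5198, 0.0383, 0.0889]
tcp_rot: [0.7, 0.101, 0.7, -0.101]
wrist_force: [-0.4, -0.2, -1.6]
finger_gap: 0.0493
```

```bash
python3 -c "
from h import *
go(.5193,.0370,.059,-16.5)"
```

```text
t 20.4 tcp [0.5198 0.0383 0.0889] tilt [-1. -0. -0.] yaw -16.45 gap 0.0493 F [-0.4 -0.2 -1.6]
units tool xyz [ 0.996 -0.045 -0.004] turn 0.008
```

Call:
servo_tool:
  motion: [0.5, 0.12, -0.03, 0, 0, 0, 0, 0.5, 0.15, 0, 0, 0, 0, 0, 0.5, 0.15, 0, 0, 0, 0, 0, 0.5, 0.15, 0, 0, 0, 0, 0, 0.5, 0, 0, 0, 0, 0, 0]

```text
time: 20.9
tcp_pos: [0.5193, 0.0374, 0.0712]
tcp_rot: [0.699, 0.101, 0.7, -0.101]
wrist_force: [0.2, -0.1, -0.3]
finger_gap: 0.0488
```

Call:
servo_tool:
  motion: [0.5, 0.12, 0, 0, 0, 0, 0, 0.5, 0.12, 0, 0, 0, 0, 0, 0.5, 0.1, 0, 0, 0, 0, 0, 0.5, 0.04, 0, 0, 0, 0, 0, 0.5, 0, 0, 0, 0, 0, 0]

```text
time: 21.4
tcp_pos: [0.5196, 0.0373, 0.0605]
tcp_rot: [0.7, 0.101, 0.7, -0.101]
wrist_force: [-0.1, -0.0, -1.0]
finger_gap: 0.0487
```

Call:
servo_tool:
  motion: [0.5, 0.04, 0, 0, 0, 0, 0, 0.5, 0, 0, 0, 0, 0, 0, 0.85, 0, 0, 0, 0, 0, 0, 0.85, 0, 0, 0, 0, 0, 0, 0.85, 0, 0, 0, 0, 0, 0, 0.85, -0.4, 0, 0, 0, 0, 0, 0.85, -0.8, 0, 0, 0, 0, 0, 0.85, -0.4, 0, 0, 0, 0, 0]

```text
time: 22.2
tcp_pos: [0.5205, 0.0377, 0.1096]
tcp_rot: [0.701, 0.101, 0.699, -0.101]
wrist_force: [0.5, -0.3, 0.6]
finger_gap: 0.0745
```

```bash
python3 -c "
from h import *
go(.5275,-.3445,.0085,-106.5)"
```

```text
t 22.2 tcp [0.5205 0.0377 0.1096] tilt [-1.     0.001  0.002] yaw -16.45 gap 0.0745 F [ 0.5 -0.3  0.6]
units tool xyz [  3.368 -12.157   3.824] turn 15.009
```

Call:
servo_tool:
  motion: [0.62, 0, -0.5, 0.16, 0, 0, 0, 0.62, 0, -1, 0.315, 0, 0, 0, 0.62, 0, -1, 0.315, 0, 0, 0, 0.62, 0, -1, 0.315, 0, 0, 0, 0.62, 0, -1, 0.315, 0, 0, 0, 0.62, 0, -1, 0.315, 0, 0, 0, 0.62, 0, -1, 0.315, 0, 0, 0, 0.62, 0, -1, 0.315, 0, 0, 0]

```text
time: 23.0
tcp_pos: [0.5241, -0.2, 0.1081]
tcp_rot: [0.7, 0.101, 0.7, -0.101]
wrist_force: [-0.1, 0.7, 0.7]
finger_gap: 0.0545
```

Call:
servo_tool:
  motion: [0.62, 0, -1, 0.315, 0, 0, 0, 0.62, 0, -1, 0.315, 0, 0, 0, 0.62, 0, -1, 0.315, 0, 0, 0, 0.62, 0, -1, 0.315, 0, 0, 0, 0.62, 0, -0.65, 0.2, 0, 0, 0, 0.62, 0, 0, 0, 1, 0, 0, 0.62, 0.1, 0, 0, 1, 0, 0, 0.62, 0.2, 0, 0, 1, 0, 0]

```text
time: 23.8
tcp_pos: [0.5268, -0.3452, 0.0993]
tcp_rot: [0.675, 0.211, 0.674, -0.211]
wrist_force: [0.7, 0.4, -0.3]
finger_gap: 0.0544
```

Call:
servo_tool:
  motion: [0.62, 0.2, 0, 0, 1, 0, 0, 0.62, 0.2, 0, 0, 1, 0, 0, 0.62, 0.2, 0, 0, 1, 0, 0, 0.62, 0.2, 0, 0, 1, 0, 0, 0.62, 0.2, 0, 0, 1, 0, 0, 0.62, 0.2, 0, 0, 1, 0, 0, 0.62, 0.2, 0, 0, 1, 0, 0, 0.62, 0.2, 0, 0, 1, 0, 0]

```text
time: 24.6
tcp_pos: [0.5267, -0.3448, 0.0508]
tcp_rot: [0.531, 0.467, 0.531, -0.467]
wrist_force: [-0.6, -0.9, -0.7]
finger_gap: 0.0543
```

Call:
servo_tool:
  motion: [0.62, 0.2, 0, 0, 1, 0, 0, 0.62, 0.2, 0, 0, 1, 0, 0, 0.62, 0.2, 0, 0, 1, 0, 0, 0.62, 0, 0, 0, 1, 0, 0, 0.62, 0, 0, 0, 0, 0, 0]

```text
time: 25.1
tcp_pos: [0.5267, -0.3446, 0.0328]
tcp_rot: [0.423, 0.567, 0.423, -0.567]
wrist_force: [0.5, 0.4, -0.0]
finger_gap: 0.0543
```

```bash
python3 -c "
from h import *
go(.5275,-.3445,.0085,-106.5)
q=read_camera('top');p=read_camera('scene')
f=lambda p,x,y:cv2.resize(p['image'][y:y+75,x:x+100],(400,300),interpolation=cv2.INTER_CUBIC)
cv2.imwrite('pics/c.png',np.hstack([f(p,270,140),f(p,115,180)])[:,:,::-1])"
```

```text
t 25.1 tcp [ 0.5267 -0.3446  0.0328] tilt [-1.  0. -0.] yaw -106.53 gap 0.0543 F [ 0.5  0.4 -0. ]
units tool xyz [ 0.809  0.024 -0.009] turn -0.006
```

View pics/c.png

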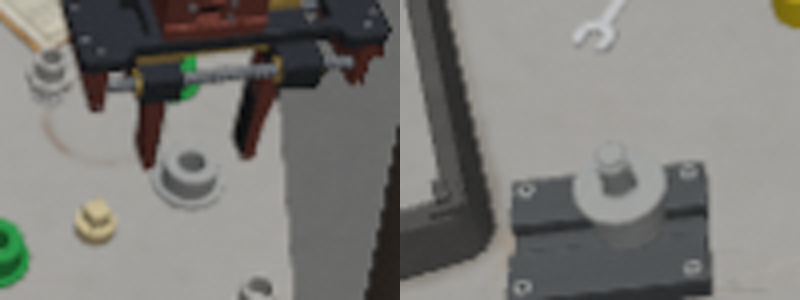

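The washer lies flat on the spacer, and the fingers straddle the grey bushing clear of the plug.

Call:
servo_tool:
  motion: [0.62, 0.4, 0, 0, 0, 0, 0, 0.62, 0.4, 0, 0, 0, 0, 0, 0.35, 0, 0, 0, 0, 0, 0, 0.35, 0, 0, 0, 0, 0, 0, 0.35, 0, 0, 0, 0, 0, 0, 0.35, 0, 0, 0, 0, 0, 0]
  grip_force: 8

```text
time: 25.8
tcp_pos: [0.5266, -0.3448, 0.0086]
tcp_rot: [0.423, 0.566, 0.423, -0.566]
wrist_force: [0.3, 0.6, -1.5]
finger_gap: 0.0352
```

Call:
servo_tool:
  motion: [0.6, 0, 0, 0, 0, 0, 0, 0.6, 0, 0, 0, 0, 0, 0, 0.6, 0, 0, 0, -1, 0, 0, 0.6, 0, 0, 0, -1, 0, 0, 0.6, 0, 0, 0, -1, 0, 0, 0.6, 0, 0, 0, -1, 0, 0, 0.6, 0, 0, 0, -1, 0, 0, 0.6, 0, 0, 0, -1, 0, 0]

```text
time: 26.6
tcp_pos: [0.5266, -0.3449, 0.0087]
tcp_rot: [0.579, 0.407, 0.578, -0.407]
wrist_force: [0.6, -0.4, 0.1]
finger_gap: 0.0526
```

Call:
servo_tool:
  motion: [0.6, 0, 0, 0, -1, 0, 0, 0.6, 0, 0, 0, -1, 0, 0, 0.6, 0, 0, 0, -1, 0, 0, 0.6, 0, 0, 0, -1, 0, 0, 0.6, 0, 0, 0, -1, 0, 0, 0.6, 0, 0, 0, -1, 0, 0, 0.6, 0, 0, 0, -1, 0, 0, 0.6, 0, 0, 0, -1, 0, 0]

```text
time: 27.4
tcp_pos: [0.5266, -0.3449, 0.0087]
tcp_rot: [0.694, 0.136, 0.694, -0.136]
wrist_force: [-0.3, 0.6, -0.0]
finger_gap: 0.0531
```

Call:
servo_tool:
  motion: [0.6, 0, 0, 0, -1, 0, 0, 0.6, 0, 0, 0, 0, 0, 0, 0.3, 0, 0, 0, 0, 0, 0, 0.3, 0, 0, 0, 0, 0, 0, 0.3, 0, 0, 0, 0, 0, 0, 0.3, 0, 0, 0, 0, 0, 0]
  grip_force: 45

```text
time: 28.0
tcp_pos: [0.5266, -0.3447, 0.0086]
tcp_rot: [0.7, 0.101, 0.7, -0.102]
wrist_force: [0.1, -0.1, 0.9]
finger_gap: 0.0343
```

```bash
python3 -c "
from h import *
go(.5195,.0373,.128,-16.5)"
```

```text
t 28.0 tcp [ 0.5266 -0.3447  0.0086] tilt [-1. -0.  0.] yaw -16.5 gap 0.0343 F [ 0.1 -0.1  0.9]
units tool xyz [-3.985 12.142 -3.843] turn 0.001
```

Call:
servo_tool:
  motion: [0.3, -0.5, 0, 0, 0, 0, 0, 0.3, -1, 0, 0, 0, 0, 0, 0.3, -1, 0.4, -0.12, 0, 0, 0, 0.3, -1, 0.8, -0.25, 0, 0, 0, 0.3, -0.48, 1, -0.32, 0, 0, 0, 0.3, 0, 1, -0.32, 0, 0, 0, 0.3, 0, 1, -0.32, 0, 0, 0, 0.3, 0, 1, -0.32, 0, 0, 0]

```text
time: 28.8
tcp_pos: [0.5231, -0.1799, 0.1291]
tcp_rot: [0.7, 0.101, 0.699, -0.102]
wrist_force: [1.0, 1.1, -0.8]
finger_gap: 0.0343
```

Call:
servo_tool:
  motion: [0.3, 0, 1, -0.32, 0, 0, 0, 0.3, 0, 1, -0.32, 0, 0, 0, 0.3, 0, 1, -0.32, 0, 0, 0, 0.3, 0, 1, -0.32, 0, 0, 0, 0.3, 0, 1, -0.32, 0, 0, 0, 0.3, 0, 1, -0.32, 0, 0, 0, 0.3, 0, 0.7, -0.2, 0, 0, 0, 0.3, 0, 0.3, -0.08, 0, 0, 0]

```text
time: 29.6
tcp_pos: [0.5193, 0.0418, 0.129]
tcp_rot: [0.7, 0.1, 0.7, -0.1]
wrist_force: [0.4, -0.4, -1.2]
finger_gap: 0.0342
```

Call:
servo_tool:
  motion: [0.3, 0, 0, 0, 0, 0, 0, 0.3, 0, 0, 0, 0, 0, 0]

```text
time: 29.8
tcp_pos: [0.5195, 0.0378, 0.128]
tcp_rot: [0.7, 0.101, 0.7, -0.102]
wrist_force: [0.8, -0.3, -0.7]
finger_gap: 0.0345
```

```bash
python3 -c "
from h import *
go(.5195,.0373,.103,-16.5)"
```

```text
t 29.8 tcp [0.5195 0.0378 0.128 ] tilt [-1.    -0.001  0.   ] yaw -16.51 gap 0.0345 F [ 0.8 -0.3 -0.7]
units tool xyz [ 0.834 -0.014  0.005] turn -0.002
```

Call:
servo_tool:
  motion: [0.3, 0.4, -0.015, 0, 0, 0, 0, 0.3, 0.4, 0, 0, 0, 0, 0, 0.3, 0.06, 0, 0, 0, 0, 0, 0.3, 0.06, 0, 0, 0, 0, 0, 0.3, 0, 0, 0, 0, 0, 0]

```text
time: 30.3
tcp_pos: [0.5192, 0.0385, 0.0999]
tcp_rot: [0.7, 0.101, 0.7, -0.101]
wrist_force: [0.4, 0.1, -1.4]
finger_gap: 0.034
```

Call:
servo_tool:
  motion: [0.3, 0.05, 0, 0, 0, 0, 0, 0.3, 0.05, 0, 0, 0, 0, 0, 0.3, 0, 0, 0, 0, 0, 0]

```text
time: 30.6
tcp_pos: [0.5195, 0.0382, 0.0973]
tcp_rot: [0.7, 0.101, 0.7, -0.101]
wrist_force: [0.6, -0.8, -1.0]
finger_gap: 0.0343
```

Call:
servo_tool:
  motion: [0.3, 0.08, -0.02, 0, 0, 0, 0, 0.3, 0.1, 0, 0, 0, 0, 0, 0.3, 0.1, 0, 0, 0, 0, 0, 0.3, 0.05, 0, 0, 0, 0, 0, 0.3, 0, 0, 0, 0, 0, 0]

```text
time: 31.1
tcp_pos: [0.5191, 0.0379, 0.087]
tcp_rot: [0.7, 0.101, 0.7, -0.101]
wrist_force: [2.0, -1.1, -1.6]
finger_gap: 0.0342
```

Call:
servo_tool:
  motion: [0.3, 0.07, 0, 0, 0, 0, 0, 0.3, 0.07, 0, 0, 0, 0, 0, 0.3, 0.07, 0, 0, 0, 0, 0, 0.3, 0, 0, 0, 0, 0, 0]

```text
time: 31.5
tcp_pos: [0.5189, 0.0376, 0.0806]
tcp_rot: [0.7, 0.101, 0.7, -0.101]
wrist_force: [1.1, -2.1, -3.8]
finger_gap: 0.0346
```

Call:
servo_tool:
  motion: [0.3, 0.07, -0.01, 0.02, 0, 0, 0, 0.3, 0.07, 0, 0, 0, 0, 0, 0.3, 0, 0, 0, 0, 0, 0]

```text
time: 31.8
tcp_pos: [0.5195, 0.0375, 0.0764]
tcp_rot: [0.7, 0.101, 0.7, -0.101]
wrist_force: [1.2, -2.0, -3.4]
finger_gap: 0.034
```

Call:
servo_tool:
  motion: [0.3, 0.06, 0, 0, 0, 0, 0, 0.3, 0.06, 0, 0, 0, 0, 0, 0.3, 0, 0, 0, 0, 0, 0]

```text
time: 32.1
tcp_pos: [0.5196, 0.0374, 0.0728]
tcp_rot: [0.7, 0.101, 0.7, -0.101]
wrist_force: [0.8, -2.2, -4.5]
finger_gap: 0.0342
```

Call:
servo_tool:
  motion: [0.3, 0.05, 0, 0, 0, 0, 0, 0.3, 0.03, 0, 0, 0, 0, 0, 0.3, 0, 0, 0, 0, 0, 0]

```text
time: 32.4
tcp_pos: [0.5196, 0.0375, 0.0707]
tcp_rot: [0.7, 0.101, 0.7, -0.101]
wrist_force: [0.6, -1.6, -1.1]
finger_gap: 0.034
```

Call:
servo_tool:
  motion: [0.3, 0.03, 0, 0, 0, 0, 0, 0.3, 0, 0, 0, 0, 0, 0]

```text
time: 32.6
tcp_pos: [0.5197, 0.0375, 0.0704]
tcp_rot: [0.7, 0.101, 0.7, -0.101]
wrist_force: [-1.6, -2.6, 6.1]
finger_gap: 0.0341
```

Call:
servo_tool:
  motion: [0.3, 0.03, 0, 0, 0, 0, 0, 0.3, 0, 0, 0, 0, 0, 0]

```text
time: 32.8
tcp_pos: [0.5197, 0.0376, 0.0703]
tcp_rot: [0.7, 0.101, 0.7, -0.102]
wrist_force: [-4.9, -4.6, 15.9]
finger_gap: 0.0344
```

Firm contact at the expected height, so I'll relax, release, retract and check.

Call:
servo_tool:
  motion: [0.3, -0.05, 0, 0, 0, 0, 0, 0.6, 0, 0, 0, 0, 0, 0, 0.75, 0, 0, 0, 0, 0, 0, 0.75, 0, 0, 0, 0, 0, 0, 0.75, -0.3, 0, 0, 0, 0, 0, 0.75, -0.8, 0, 0, 0, 0, 0, 0.75, -1, 0, 0, 0, 0, 0, 0.75, -1, 0, 0, 0, 0, 0]

```text
time: 33.6
tcp_pos: [0.5194, 0.038, 0.1649]
tcp_rot: [0.7, 0.101, 0.7, -0.101]
wrist_force: [0.1, 0.4, -0.3]
finger_gap: 0.0654
```

Call:
servo_tool:
  motion: [0.75, -0.5, -1, 0, 0, 0, 0, 0.75, 0, -1, 0, 0, 0, 0, 0.75, 0, -1, 0, 0, 0, 0, 0.75, 0, -1, 0, 0, 0, 0, 0.75, 0, -1, 0, 0, 0, 0, 0.75, 0, -1, 0, 0, 0, 0, 0.75, 0, -0.5, 0, 0, 0, 0, 0.75, 0, 0, 0, 0, 0, 0]

```text
time: 34.4
tcp_pos: [0.4637, -0.1516, 0.1789]
tcp_rot: [0.7, 0.102, 0.7, -0.103]
wrist_force: [0.1, -0.3, 0.1]
finger_gap: 0.0662
```

```bash
python3 -c "
from h import *
go(.5195,.0373,.103,-16.5)
q=read_camera('top');p=read_camera('scene')
for n,c in (('T',q),('S',p)):
    for t in ('bushing_mid','washer_mid','spacer_mid'): print(n,t,[(d['point'].round(3) if hasattr(d['point'],'round') else d['point'],round(d['conf'],2)) for d in place_of(c,t)[:4]])
    # expected silhouettes: bushing top rim, washer edges, bolt top
b=np.array([.5195,.0373]); a=np.linspace(0,6.28,200)
def f(c,x,y):
    k=6; im=cv2.resize(c['image'][y:y+66,x:x+66],(396,396),interpolation=cv2.INTER_CUBIC); o=im.copy()
    for r,z,col in ((.018,.084,(255,0,0)),(.025,.062,(0,255,0)),(.008,.092,(0,0,255))):
        uv=proj(c,np.c_[b[0]+r*np.cos(a),b[1]+r*np.sin(a),0*a+z])
        cv2.polylines(o,[np.int32((uv-[x,y]+.5)*k)],True,col,1)
    return np.vstack([im,o])[:, :]
im=np.hstack([f(q,125,158),f(p,132,190)]); cv2.imwrite('pics/d.png',cv2.resize(im,(600,600))[:,:,::-1])"
```

```text
t 34.4 tcp [ 0.4637 -0.1516  0.1789] tilt [-1.    -0.001  0.   ] yaw -16.67 gap 0.0662 F [ 0.1 -0.3  0.1]
units tool xyz [ 2.525  6.567 -0.026] turn -0.028
T bushing_mid [([0.6329, -0.2999, -0.0034], 0.68), ([0.6139, -0.3854, 0.0118], 0.54)]
T washer_mid [([0.519, 0.0393, 0.0582], 0.44), ([0.4194, -0.3203, -0.0005], 0.21)]
T spacer_mid [([0.6472, -0.1148, 0.0123], 0.75)]
S bushing_mid [([0.6178, -0.383, 0.0084], 0.74), ([0.5201, 0.0374, 0.0728], 0.59), ([0.5256, -0.2052, 0.0103], 0.54), ([0.5198, 0.0367, 0.0588], 0.39)]
S washer_mid [([0.5193, 0.0395, 0.0579], 0.62)]
S spacer_mid [([0.5581, -0.1374, 0.018], 0.7), ([0.5167, 0.0328, 0.0423], 0.58), ([0.6506, -0.1169, 0.0172], 0.56), ([0.4165, -0.3218, 0.002], 0.38)]
```

View pics/d.png

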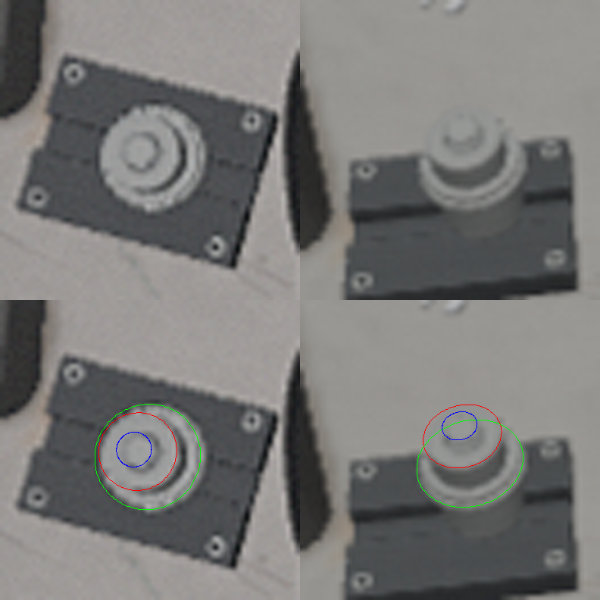

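The overlay fits the home heights: the washer rim, bushing rim and bolt top all share one shift of about 2 mm, which is within calibration. The networks put the bushing mid at 0.0728 (0.073 expected) and the washer mid at 0.058 (0.059 expected).

```bash
python3 -c "
from station import *
print(finish_job())"
```

```text
the job is handed in; nothing more can be done
None
```

I threaded the spacer, washer and bushing (flange down) onto the bolt in that order, letting go of each before fetching the next. I then handed the job in at about 34.5 s of the 72 s allowed.

**Seating:** The bushing met firm contact at a TCP height of 70.4 mm (70.6 mm expected for the stack fully home), and I pressed it to about 16 N against the 40 N limit. Other readings on the fixture were about 5 N or less.

**Final pictures:** The stack sits upright on the plate with the bolt top showing through. The networks put the bushing middle at 72.8 mm (73 expected) and the washer middle at 58 mm (59 expected). The spacer middle read 42.3 mm (41 expected, within the network's error). The gripper was clear of everything.

**What disagreed or was unclear:**
- **Top-camera overlay:** It sat about 2 mm to one side, by the same amount for every rim, which is within the camera calibration.
- **Top-camera detection:** In the last top picture the networks found neither the stacked bushing nor the spacer, so those two heights come from the scene camera alone.
- **Push over the balls:** The expected 5 to 12 N never showed in the wrist readings, which were -3 to -4.5 N in z there. I judged that step by height and final contact.
- **Bystanders:** I never noticed contact with the loose fittings or look-alikes, but I took no separate measurement of them at the end.

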